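Secure the bolt under the hold-down bar of its V-block fixture

TASK

One of the two V-block fixtures on the table has a bolt lying in its vee; the other is empty. Secure the bolt: swing that fixture's yellow hold-down bar round by its black knob, over the bolt, until it is fully home in the steel catch, and let go of it. Leave the bolt lying in its vee and leave the empty fixture's bar open.

Things in the scene. Friction and masses are not known exactly. Their poses are not given: they have to be found in the camera images.
- bar_full (a joint): swing of the yellow hold-down bar of the fixture that holds the bolt, rad about the upright pivot: 0 = closed, fully home against a stop in the catch; grows clockwise seen from above as it opens. Starts 0.6 to 1.2, stays where it is left (stiff hinge: about 1 N at the knob moves it). Bar 16 wide, 6 thick, its top 58.5 mm above the table
- knob_full (a point): the upright black round knob at the free end of that bar, to be pinched from above or pushed: 18 mm diameter, from 69 to 99 mm above the table on a thinner neck; this point is on its axis, 84 mm above the table. It swings level on a 95 mm radius about the pivot; axes turn with the bar: y points from the pivot along the bar to the knob, z up
- pivot_full (a point): the bar's upright pivot axis, 55 mm above the table, on the grey fixture (base 60 x 132 mm, fixed to the table); axes of the fixture: z up, y from the pivot along the closed bar, so the closed knob is at y = +95 mm; the bar opens to the +x side. The catch is a steel C on the -x side, open to +x, at y = 56 to 72 mm, top 69 mm above the table; screw head on the pivot 66 mm high
- bolt_mid (a point): middle of the loose steel hex bolt (54 mm long, 14 mm shank, 26 mm head, 60 g) that lies level along the vee of this fixture's block, 38 mm above the table, 35 mm from the pivot towards the catch; the bar passes 2 mm over it without touching
- bar_empty (a joint): swing of the like yellow bar on the other, empty fixture, rad, same sense: 0 = closed. Starts open, 0.6 to 1.2, and is to stay open. That fixture stands at the left end of the table. Note for the arm: a black desk lamp, up to 0.53 m high, stands at x = 0.18 to 0.44 m, y = -0.23 to 0.01 m, between the robot and the middle of the table; nothing else on the way is over 0.22 m high

How it is judged:
At the end, for the whole second after the job is handed in: The bar of the fixture with the bolt is at rest in its catch, within 0.12 rad (7 degrees) of fully closed; the bolt lies in its vee within 12 mm of where it was; the empty fixture's bar is still open (more than 0.5 rad) (value of joint bar_full below 0.12 rad and not (velocity of joint bar_full below -0.05 rad/s) and velocity of joint bar_full below 0.05 rad/s and distance of bolt_mid from where it was at the start of the episode below 0.012 m and value of joint bar_empty above 0.5 rad); the robot touches nothing.
It fails at once if the bar of the empty fixture is swung towards closed (value of joint bar_empty below 0.4 rad).
It also fails if it takes over 32 s, if anything falls off the work surface, if the arm or the gripper's body presses on something with over 40 N, if the wrist force passes 120 N, or if a joint passes its speed limit or range.

ROBOT

A 6-joint arm with a two-finger parallel gripper is mounted at the origin on a cart in front of the work surface, level with it; the furniture and walls round the work are solid. World frame = base frame: x ahead of the robot, y to its left, z up, the work surface at z = 0. Lengths are in m, angles in rad, forces in N, time in s.
With the tool pointing down it reaches from about 0.4 to 0.825 m from the base axis. Payload 7 kg.
Tool frame: the origin (TCP) lies at the very end of the fingers, on their centre line; the grasp point (between the pads) lies 19 mm behind it (arm.pinch_z is the z of the grasp point in the tool frame, in m); z points along the fingers, y is the direction in which the jaws open and shut (so a half turn about z gives the same grasp; the last joint's range is limited). The gripper opens to 88 mm and grips with 3 to 60 N. Pads are 19 mm wide; open, the fingers measure 130 mm over their backs; the gripper's body (78 mm by 193 mm) begins 47 mm behind the grasp point.
Start: joints at [1.441, 0.359, 0.012, 0, -1.224, -0.288], TCP at [0.274, 0.617, 0.227] pointing down, gripper open.
Joint ranges: [-3.07, 3.07], [-1.43, 2.12], [-1.02, 1.25], [-3.03, 1.67], [-3.05, -0], [-3.03, 3.03]. Speed limits (rad/s): [2.39, 2.39, 3.01, 3.14, 3.14, 3.14].

INTERFACE

Orientations are given as [roll, pitch, yaw] about the fixed x, y, z axes, in that order (R = Rz(yaw) Ry(pitch) Rx(roll)).
In Python, from station import arm gives the robot as it stands.
- The arm moves only by the tool drive_tool, never from a script. Its argument "targets" is a list of rows, each a list of 6 numbers: the shift along the world's x, y, z in units of 0.04 m (1.0 is 0.04 m), then the turn, a rotation vector about the world's x, y, z in units of 6 degrees (1.0 is 6 degrees). In form: [[x, y, z, wx, wy, wz], ...]. A call has 1 to 5 rows; each row shifts and turns the commanded pose from where the row before left it; what a row does not reach is not made up. A row lasts 1/8 s, in which the tool goes at most 62.5 mm and 10.7 degrees, less where a joint would pass 70% of its speed; a pose out of reach is approached as far as the arm can. A call with a number of a shift or a turn outside -1 to 1 is refused whole. A call with a gripper value outside its range is refused whole. "claw" is the opening, from 0 (shut) to 1 (fully open), set as the call begins (left out, the last holds). The fingers move at their own pace and stop on an object; "newtons" is the grip in N (left out, the last holds). Time passes only in rows, so rows that do not move let the fingers close. It gives the time, the measured TCP pose, the force and the opening at its end, in the units of the state.
- arm.get_state(): the state, without advancing time (a new reading comes with each control period).
- arm.grab_frame(name): name is "scene" or "top" or "wrist"; returns (picture, depth): 420x560x3 uint8, red, green, blue; 420x560 float32, m along the optical axis (not along the pixel's ray), 0 where there is no reading.
- arm.get_calibration(name): a dict with "mtx" (3x3 intrinsics, pixels), "origin" and "rotation" of the camera in the world. Camera axes: x right, y up, looking along -z (the intrinsics and any distortion apply to the point x, -y, -z); pixel columns grow to the right and rows downward; lengths in m; the calibration is good to about 2 mm. The wrist camera is an equidistant fisheye: a pixel r from the principal point sees the ray r / f radians off the axis. A picture is of the moment at which its call begins: read the wrist's pose just before it. get_calibration takes no time and is no camera call; for the wrist camera it gives the pose at the moment of the call.
- arm.job_done(): hands the job in, once; it reports no verdict.
Trained networks look in the newest picture that a camera, given by its name, has taken for a name from the list of things; names that differ only in an ending like _2 or _b are one class to them, and where a whole thing is asked for, a point or a joint stands for the part that bears it (a point fixed in the world has none). Each returns a list of dicts, best first, with "score" (0 to 1); they miss things now and then, are a little off and sometimes report something else, mostly with a low value. They report only what shows in the picture. A call takes as long as a camera call.
- arm.search_frame(target, camera): "point" ([x, y, z] in m, in the coordinates of the camera as it stood for that picture, good to about 4 mm: the middle of the surface that is visible of it).
- arm.cut_out(target, camera): "pixels" (420x560 bool, what is visible of it).
- arm.landmark_of(target, camera): "point" ([x, y, z] in m, in the coordinates of the camera as it stood for that picture, good to about 4 mm: a listed point, or the origin of a listed thing).
The state is a dict: "t": time; "q": joint angles; "qd": joint speeds; "joint_efforts": joint torques, N m; "eef_pos": TCP position; "ee_rot": TCP orientation; "force": force on the tool from outside, world axes, zero at the start; "moment": the same for the moment, N m; "width": finger opening in m.
Only numpy, scipy, OpenCV 4.12 (cv2) and the standard library are available. Lean on these libraries where they do the work, as an engineer would, in place of code of your own. Each camera call takes 0.05 s, during which the arm holds its last target. There are 200 camera calls.

## Working session

There is one attempt and no reset: what is moved stays moved. The work goes in short steps, Python scripts to look and compute and a tool call to move; the robot and the scene stay as the last step left them, time stands still between calls to the robot, and variables do not carry over. Pictures are saved under pics/ and viewed, about 8 in all and at most 12, crops included, and the job is handed in when it is done.

Besides the shell and the picture viewer there is one more tool, called in YAML: its name, and indented under it one key for each argument. drive_tool: Moves the arm, as the interface text tells. Shifts and turns lie within -1 to 1; 1 stands for 0.04 m of shift or 6 degrees of turn. Its arguments: {"type":"object","properties":{"targets":{"type":"array"},"claw":{"type":"number"},"newtons":{"type":"number"}},"required":["targets"]}

```bash
mkdir -p pics; cat > h.py <<'E'
from station import arm
import numpy as np, cv2
def grab(n):
    c=arm.get_calibration(n); p,d=arm.grab_frame(n); return c,p,d
def w(c,p): return np.array(c["origin"])+np.array(c["rotation"])@np.array(p)
def lm(n,names):
    c,p,d=grab(n)
    for t in names:
        for r in arm.landmark_of(t,n)[:3]: print(n,t,round(r["score"],2),w(c,r["point"]).round(4))
    return c,p,d
E
python3 - <<'E'
from h import *
s=arm.get_state(); print(s["eef_pos"],s["ee_rot"],s["t"],s["width"])
ims=[]
for n in ("scene","top"):
    c,p,d=lm(n,["knob_full","pivot_full","bolt_mid"]); print(c["origin"])
    cv2.imwrite(f"pics/{n}1.png",p[:,:,::-1])
E
```

```text
[0.27369076 0.61649201 0.22564769] [ 3.13996969e+00 -1.66433623e-04 -4.17886341e-01] 0.0 0.08774253911105136
scene knob_full 0.57 [0.9447 0.6717 2.1548]
scene pivot_full 0.98 [0.8415 0.5685 2.0517]
scene bolt_mid 0.48 [0.8775 0.6045 2.0876]
[-0.48324688 -0.75624941  0.72688742]
top knob_full 0.74 [1.7941 1.3445 2.3706]
top pivot_full 0.61 [1.8358 1.3862 2.4123]
top bolt_mid 0.69 [1.8539 1.4043 2.4304]
[ 0.38938113 -0.06017862  0.96592782]
```

```bash
sed -i 's/^def w.*/from scipy.spatial.transform import Rotation as Ro\ndef w(c,p):\n    r=np.array(c["rotation"]); R=r if r.shape==(3,3) else Ro.from_euler("xyz",r).as_matrix()\n    return np.array(c["origin"])+R@np.array(p)/' h.py
python3 - <<'E'
from h import *
print(arm.get_calibration("top"))
for n in ("scene","top","wrist"):
    lm(n,["knob_full","pivot_full","bolt_mid","bar_full"])
E
```

```text
{'mtx': array([[382.16923075,   0.        , 279.25395596],
       [  0.        , 382.16923075, 203.80394281],
       [  0.        ,   0.        ,   1.        ]]), 'origin': array([ 0.38938113, -0.06017862,  0.96592782]), 'rotation': array([ 0.07034038,  0.02780388, -1.57322765])}
scene knob_full 0.73 [ 0.4959 -0.4139  0.0806]
scene pivot_full 0.61 [ 0.4228 -0.3566  0.0522]
scene pivot_full 0.4 [ 0.4561 -0.3368  0.0403]
scene bolt_mid 0.51 [ 0.4546 -0.3394  0.0384]Traceback (most recent call last):
  File "<stdin>", line 4, in <module>
  File "h.py", line 12, in lm
    for r in arm.landmark_of(t,n)[:3]: print(n,t,round(r["score"],2),w(c,r["point"]).round(4))
             ~~~~~~~~~~~~~~~^^^^^
ValueError: it knows: bolt_mid, knob_full, pivot_full
```

View pics/top1.png

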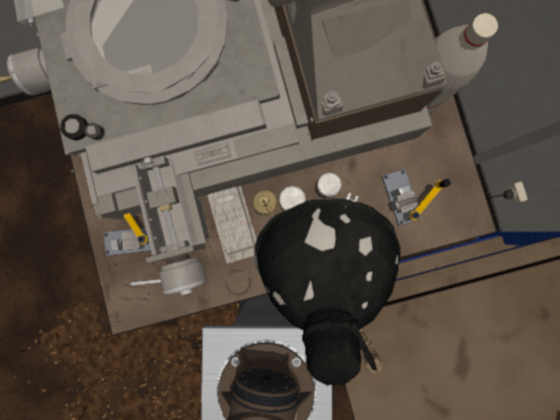

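View pics/scene1.png

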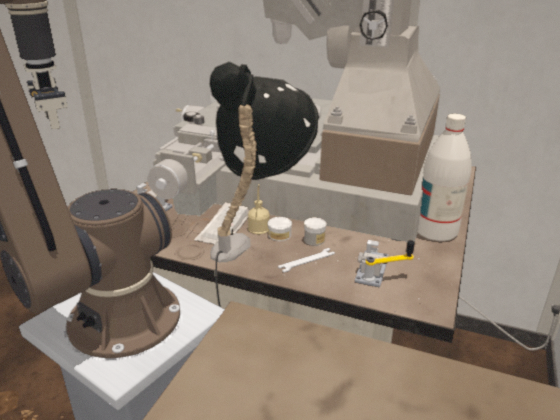

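```bash
cat >> h.py <<'E'
def cloud(c,d):
    K=np.array(c["mtx"]); v,u=np.mgrid[:d.shape[0],:d.shape[1]]
    P=np.stack([(u-K[0,2])/K[0,0]*d,-(v-K[1,2])/K[1,1]*d,-d],-1)
    r=Ro.from_euler("xyz",c["rotation"]).as_matrix()
    return P@r.T+np.array(c["origin"])
E
python3 - <<'E'
from h import *
C=[]
for n in ("scene","top"):
    c,p,d=lm(n,["knob_full","pivot_full","bolt_mid"])
    P=cloud(c,d)[d>0]; C.append(P)
    np.save(n+".npy",P)
P=np.concatenate(C)
L=P[(P[:,0]>.17)&(P[:,0]<.46)&(P[:,1]>-.25)&(P[:,1]<.03)&(P[:,2]>.03)&(P[:,2]<.6)]
for z in np.arange(.05,.55,.05):
    m=L[abs(L[:,2]-z)<.025]
    if len(m): print("lamp z",z.round(2),len(m),m[:,:2].min(0).round(3),m[:,:2].max(0).round(3))
for a in (-20,-25,-30,-35,-40,-45,-50):   # height profile vs radius near radial planes, half width 6cm
    e=np.array([np.cos(np.radians(a)),np.sin(np.radians(a))]); n=np.array([-e[1],e[0]])
    m=L[abs(L[:,:2]@n)<.08]; r=m[:,:2]@e
    print(a,[(round(x,2),m[abs(r-x)<.02][:,2].max().round(2)) for x in np.arange(.15,.5,.04) if (abs(r-x)<.02).any()])
S=C[0]; e=np.array([np.cos(1.441),np.sin(1.441)]); n=np.array([-e[1],e[0]])
m=S[(S[:,2]>-.1)&(abs(S[:,:2]@n)<.2)&(S[:,:2]@e<.85)]; r=m[:,:2]@e
for z in np.arange(0,1.,.05):
    k=abs(m[:,2]-z)<.02
    if k.any(): print("arm z",z.round(2),r[k].min().round(3),r[k].max().round(3),(m[k][:,:2]@n).min().round(3))
E
```

```text
scene knob_full 0.9 [ 0.4939 -0.4144  0.0788]
scene pivot_full 0.84 [ 0.4264 -0.3546  0.0533]
scene bolt_mid 0.55 [ 0.4542 -0.3362  0.0387]
top pivot_full 0.71 [ 0.4265 -0.3545  0.0536]
top bolt_mid 0.42 [ 0.4577 -0.339   0.0437]
lamp z 0.05 995 [ 0.254 -0.098] [0.46  0.028]
lamp z 0.1 265 [ 0.275 -0.056] [0.46  0.008]
lamp z 0.15 187 [ 0.276 -0.085] [ 0.455 -0.004]
lamp z 0.2 154 [ 0.267 -0.112] [ 0.295 -0.06 ]
lamp z 0.25 255 [ 0.248 -0.172] [ 0.284 -0.063]
lamp z 0.3 1254 [ 0.229 -0.231] [ 0.328 -0.007]
lamp z 0.35 2551 [ 0.206 -0.235] [ 0.392 -0.004]
lamp z 0.4 7047 [ 0.197 -0.226] [ 0.437 -0.014]
lamp z 0.45 13146 [ 0.196 -0.197] [ 0.425 -0.039]
lamp z 0.5 4027 [ 0.197 -0.15 ] [ 0.293 -0.078]
-20 [(np.float64(0.23), np.float64(0.51)), (np.float64(0.27), np.float64(0.51)), (np.float64(0.31), np.float64(0.5)), (np.float64(0.35), np.float64(0.46)), (np.float64(0.39), np.float64(0.46)), (np.float64(0.43), np.float64(0.45)), (np.float64(0.47), np.float64(0.42))]
-25 [(np.float64(0.23), np.float64(0.51)), (np.float64(0.27), np.float64(0.51)), (np.float64(0.31), np.float64(0.5)), (np.f
[... 1021 characters left out ...]
.float64(0.51)), (np.float64(0.31), np.float64(0.46)), (np.float64(0.35), np.float64(0.43)), (np.float64(0.39), np.float64(0.41)), (np.float64(0.43), np.float64(0.35))]
-50 [(np.float64(0.23), np.float64(0.5)), (np.float64(0.27), np.float64(0.49)), (np.float64(0.31), np.float64(0.39)), (np.float64(0.35), np.float64(0.37))]
arm z 0.0 -0.586 0.17 -0.2
arm z 0.05 -0.101 0.042 -0.092
arm z 0.1 -0.078 0.031 -0.068
arm z 0.15 -0.072 0.043 -0.099
arm z 0.2 -0.074 0.065 -0.101
arm z 0.25 -0.073 0.702 -0.2
arm z 0.3 -0.06 0.741 -0.199
arm z 0.35 -0.044 0.744 -0.2
arm z 0.4 -0.025 0.699 -0.2
arm z 0.45 -0.003 0.659 -0.2
arm z 0.5 0.017 0.666 -0.2
arm z 0.55 0.053 0.666 -0.2
arm z 0.6 0.077 0.085 0.078
```

drive_tool:
  targets:
    - [0,0,1,0,0,0]
    - [0,0,1,0,0,0]
    - [0,0,1,0,0,0]
    - [0,0,1,0,0,0]
    - [0,0,1,0,0,0]
  claw: 0.6
  newtons: 20

```text
t: 1.62
eef_pos: [0.2738, 0.6167, 0.4281]
ee_rot: [-3.141, 0.0, -0.418]
force: [-0.5, 0.8, -0.3]
width: 0.053
```

drive_tool:
  targets:
    - [0.8,-0.3,1,0,0,-0.5]
    - [0.9,-0.4,1,0,0,-0.5]
    - [0.9,-0.5,0.5,0,0,-0.5]

```text
t: 2.0
eef_pos: [0.3789, 0.5685, 0.529]
ee_rot: [-3.139, 0.0, -0.576]
force: [0.1, 0.4, 0.0]
width: 0.0525
```

```bash
python3 - <<'E'
from h import *
s=arm.get_state(); print(s["t"],s["q"],s["eef_pos"],s["ee_rot"])
q0=[1.441, 0.359, 0.012, 0, -1.224, -0.288]
import json
json.dump([[q0,[0.27369,0.61649,0.22565]],[list(map(float,s["q"])),list(map(float,s["eef_pos"]))]],open("fk.json","w"))
E
```

```text
2.0 [ 1.26784923e+00  3.64889426e-01  6.85683300e-01  5.61555821e-04
 -1.88869775e+00 -2.72955478e-01] [0.37887232 0.56854789 0.52903781] [-3.13866358e+00  2.66576626e-04 -5.76078484e-01]
```

```bash
python3 - <<'E'
from h import *
c,p,d=grab("scene"); cv2.imwrite("pics/scene2.png",p[:,:,::-1])
P=cloud(c,d); q=arm.get_state()["q"][0]
e=np.array([np.cos(q),np.sin(q)]); n=np.array([-e[1],e[0]])
ok=(d>0)&(abs(P[...,:2]@n)<.16); r=(P[...,:2]@e)[ok]; z=P[...,2][ok]; o=(P[...,:2]@n)[ok]
for x in np.arange(0,.85,.05):
    k=(abs(r-x)<.01)&(z>.1)
    if k.any(): print(x.round(2),k.sum(),np.percentile(z[k],[1,50,99]).round(3),np.percentile(o[k],[1,99]).round(3))
E
```

```text
0.0 2047 [0.257 0.382 0.453] [-0.091  0.156]
0.05 924 [0.274 0.503 0.537] [-0.034  0.118]
0.1 22 [0.597 0.608 0.616] [0.079 0.082]
```

View pics/scene2.png

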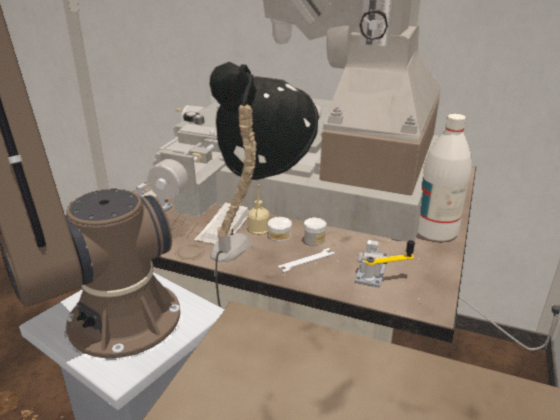

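```bash
python3 - <<'E'
from h import *
P=np.concatenate([np.load("top.npy"),np.load("scene.npy")])
r=np.hypot(P[:,0],P[:,1]); a=np.degrees(np.arctan2(P[:,1],P[:,0]))
print("az | max z in r bins .5..1.0")
for az in range(-70,65,10):
    print(az,[ (round(x,2), P[(abs(a-az)<5)&(abs(r-x)<.05)&(P[:,2]<.95)][:,2].max(initial=-1).round(2)) for x in np.arange(.5,1.01,.1)])
E
```

```text
az | max z in r bins .5..1.0
-70 [(np.float64(0.5), np.float64(0.02)), (np.float64(0.6), np.float64(0.02)), (np.float64(0.7), np.float64(0.02)), (np.float64(0.8), np.float64(0.02)), (np.float64(0.9), np.float64(-0.35)), (np.float64(1.0), np.float64(-0.35))]
-60 [(np.float64(0.5), np.float64(0.02)), (np.float64(0.6), np.float64(0.02)), (np.float64(0.7), np.float64(0.02)), (np.float64(0.8), np.float64(-1.0)), (np.float64(0.9), np.float64(-1.0)), (np.float64(1.0), np.float64(-1.0))]
-50 [(np.float64(0.5), np.float64(0.01)), (np.float64(0.6), np.float64(0.01)), (np.float64(0.7), np.float64(0.01)), (np.float64(0.8), np.float64(0.0)), (np.float64(0.9), np.float64(-1.0)), (np.float64(1.0), np.float64(-1.0))]
-40 [(np.float64(0.5), np.float64(0.07)), (np.float64(0.6), np.float64(0.1)), (np.float64(0.7), np.float64(0.1)), (np.float64(0.8), np.float64(0.01)), (np.float64(0.9), np.float64(-0.0)), (np.float64(1.0), np.float64(-1.0))]
-30 [(np.float64(0.5), np.float64(0.4)), (np.float64(0.6), np.float64(0.13)), (np.float64(0.7), np.float64(0.33)), (np.float64(0.8), np.float64(0.33)), (np.float64(
[... 1389 characters left out ...]
1.0), np.float64(0.2))]
40 [(np.float64(0.5), np.float64(0.15)), (np.float64(0.6), np.float64(0.16)), (np.float64(0.7), np.float64(0.19)), (np.float64(0.8), np.float64(0.01)), (np.float64(0.9), np.float64(0.18)), (np.float64(1.0), np.float64(0.17))]
50 [(np.float64(0.5), np.float64(0.07)), (np.float64(0.6), np.float64(0.02)), (np.float64(0.7), np.float64(0.0)), (np.float64(0.8), np.float64(-1.0)), (np.float64(0.9), np.float64(-1.0)), (np.float64(1.0), np.float64(-1.0))]
60 [(np.float64(0.5), np.float64(0.01)), (np.float64(0.6), np.float64(0.56)), (np.float64(0.7), np.float64(0.56)), (np.float64(0.8), np.float64(0.34)), (np.float64(0.9), np.float64(-1.0)), (np.float64(1.0), np.float64(-1.0))]
```

drive_tool:
  targets:
    - [0.12,-0.83,0.5,0,0,-0.37]
    - [0.12,-0.83,0.5,0,0,-0.37]
    - [0.12,-0.83,0.5,0,0,-0.37]
    - [0.12,-0.83,0.5,0,0,-0.37]
    - [0.12,-0.83,0.5,0,0,-0.37]

```text
t: 2.68
eef_pos: [0.4016, 0.4003, 0.6286]
ee_rot: [-3.14, 0.0, -0.771]
force: [-0.3, -0.7, -0.0]
width: 0.0525
```

drive_tool:
  targets:
    - [0.57,-0.74,0,0,0,-0.6]
    - [0.57,-0.74,0,0,0,-0.6]
    - [0.57,-0.74,0,0,0,-0.6]
    - [0.57,-0.74,0,0,0,-0.6]

```text
t: 3.18
eef_pos: [0.493, 0.2822, 0.628]
ee_rot: [-3.14, 0.0, -1.023]
force: [0.1, -0.0, 0.7]
width: 0.0526
```

```bash
python3 - <<'E'
from h import *
import json
s=arm.get_state(); print(s["t"],s["q"],s["eef_pos"],s["ee_rot"])
D=json.load(open("fk.json")); D.append([list(map(float,s["q"])),list(map(float,s["eef_pos"]))]); json.dump(D,open("fk.json","w"))
A=[];b=[]
for q,p in D:
    f=q[1]-q[2]; A+=[[1,0,np.sin(q[1]),np.cos(f),np.sin(f)],[0,1,np.cos(q[1]),-np.sin(f),np.cos(f)]]; b+=[np.hypot(*p[:2]),p[2]]
    print(np.degrees(q[0]-np.arctan2(p[1],p[0])))
x,res,rk,_=np.linalg.lstsq(np.array(A),np.array(b),rcond=None); print("a1,h-dt,a2,d4,a3",x.round(4),res,rk)
c,p,d=grab("top"); cv2.imwrite("pics/top2.png",p[:,:,::-1])
E
```

```text
3.175 [ 8.64357988e-01  2.09850265e-01  7.01391103e-01  8.44413680e-05
 -2.06060336e+00 -3.16209657e-01] [0.492997   0.28220006 0.6279882 ] [-3.13992166e+00  4.68401154e-04 -1.02268740e+00]
16.501989150779657
16.321340549904146
19.736492107341498
a1,h-dt,a2,d4,a3 [ 0.0376 -0.1463  0.5691  0.4656 -0.0028] [4.1285951e-07] 5
```

View pics/top2.png

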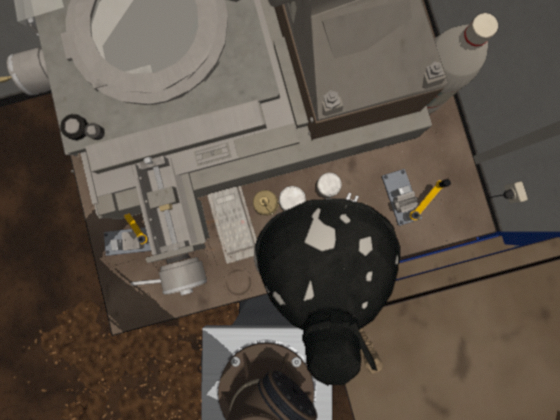

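```bash
python3 - <<'E'
from h import *
import json
D=json.load(open("fk.json"))
A=[];b=[]
for q,p in D:
    e=np.array([np.cos(q[0]),np.sin(q[0])]); rho=e@p[:2]; print(rho, p[0]*e[1]-p[1]*e[0])
    f=q[1]-q[2]; A+=[[1,0,np.sin(q[1]),np.cos(f),np.sin(f)],[0,1,np.cos(q[1]),-np.sin(f),np.cos(f)]]; b+=[rho,p[2]]
for cols in ([0,1,2,3,4],[1,2,3,4],[1,2,3]):
    x,res,rk,_=np.linalg.lstsq(np.array(A)[:,cols],np.array(b),rcond=None); print(cols,x.round(4),res)
E
```

```text
0.6467285511700598 0.19159414735705105
0.6556876686918587 0.19200162370047028
0.5346820200081333 0.1918281683081354
[0, 1, 2, 3, 4] [-0.0018 -0.1809  0.6052  0.4644 -0.0023] [1.56673119e-07]
[1, 2, 3, 4] [-0.1768  0.6004  0.4642 -0.0016] [4.4888898e-07]
[1, 2, 3] [-0.1773  0.5992  0.4648] [1.42088539e-06]
```

drive_tool:
  targets:
    - [0.36,-0.86,0,0,0,-0.6]
    - [0.36,-0.86,0,0,0,-0.6]
    - [0.36,-0.86,0,0,0,-0.6]
    - [0.36,-0.86,0,0,0,-0.6]

```text
t: 3.72
eef_pos: [0.5501, 0.1448, 0.6279]
ee_rot: [-3.14, 0.0, -1.274]
force: [-0.0, 0.1, -0.4]
width: 0.0529
```

drive_tool:
  targets:
    - [0.12,-0.93,0,0,0,-0.6]
    - [0.12,-0.93,0,0,0,-0.6]
    - [0.12,-0.93,0,0,0,-0.6]
    - [0.12,-0.93,0,0,0,-0.6]

```text
t: 4.22
eef_pos: [0.5687, -0.0038, 0.6279]
ee_rot: [-3.14, 0.0, -1.525]
force: [0.6, -0.1, 0.5]
width: 0.0526
```

drive_tool:
  targets:
    - [-0.12,-0.93,0,0,0,-0.6]
    - [-0.12,-0.93,0,0,0,-0.6]
    - [-0.12,-0.93,0,0,0,-0.6]
    - [-0.12,-0.93,0,0,0,-0.6]

```text
t: 4.72
eef_pos: [0.5491, -0.1523, 0.6279]
ee_rot: [-3.14, 0.0, -1.777]
force: [-0.4, 0.4, 0.5]
width: 0.0528
```

drive_tool:
  targets:
    - [-0.36,-0.86,0,0,0,-0.6]
    - [-0.36,-0.86,0,0,0,-0.6]
    - [-0.36,-0.86,0,0,0,-0.6]
    - [-0.36,-0.86,0,0,0,-0.6]

```text
t: 5.22
eef_pos: [0.4911, -0.2894, 0.6279]
ee_rot: [-3.14, 0.0, -2.028]
force: [0.2, 0.4, 0.5]
width: 0.0521
```

drive_tool:
  targets:
    - [0.02,-0.63,-0.7,0,0,-1]
    - [0.02,-0.63,-0.7,0,0,-1]
    - [0.02,-0.63,-0.8,0,0,-1]
    - [0.02,-0.63,-0.9,0,0,-1]
    - [0.02,-0.63,-0.9,0,0,-1]

```text
t: 5.85
eef_pos: [0.496, -0.415, 0.4669]
ee_rot: [-3.14, 0.001, -2.553]
force: [1.2, 0.3, 0.3]
width: 0.0525
```

drive_tool:
  targets:
    - [0,0,-0.9,0,0,-1]
    - [0,0,-0.9,0,0,-1]
    - [0,0,-0.9,0,0,-1]
    - [0,0,-0.9,0,0,-1]
    - [0,0,-0.9,0,0,-1]

```text
t: 6.48
eef_pos: [0.4964, -0.4144, 0.2869]
ee_rot: [-3.141, 0.001, -3.077]
force: [0.6, -0.2, -0.0]
width: 0.0528
```

```bash
cat >> h.py <<'E'
E
python3 - <<'E'
from h import *
s=arm.get_state(); print(s["t"],s["q"],s["eef_pos"],s["ee_rot"],s["force"])
c,p,d=lm("wrist",["knob_full","pivot_full","bolt_mid"])
lm("scene",["knob_full","pivot_full","bolt_mid"])
cv2.imwrite("pics/w1.png",p[:,:,::-1])
E
```

```text
6.475 [-3.94382766e-01  2.81285204e-01  3.75955395e-02  8.13054229e-05
 -1.32556421e+00 -1.11139898e+00] [ 0.49637746 -0.41436639  0.2868717 ] [-3.14083800e+00  1.34753926e-03 -3.07655789e+00] [ 0.57012904 -0.24531296 -0.03793465]
wrist knob_full 0.86 [ 0.5018 -0.415   0.0803]
wrist pivot_full 0.82 [ 0.4312 -0.3525  0.055 ]
scene knob_full 0.82 [ 0.4973 -0.4143  0.079 ]
scene pivot_full 0.64 [ 0.4228 -0.3582  0.053 ]
scene bolt_mid 0.42 [ 0.4567 -0.3369  0.0407]
```

View pics/w1.png

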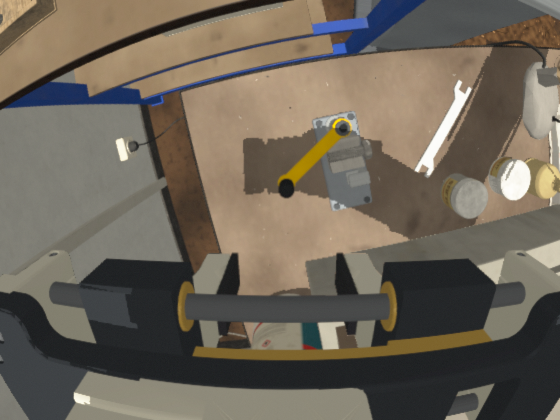

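```bash
python3 - <<'E'
from h import *
c,p,d=grab("top"); P=cloud(c,d)
m=np.hypot(P[...,0]-.47,P[...,1]+.33)<.11
m&=(p[...,2].astype(int)>p[...,0].astype(int)+3)&(P[...,2]<.08)
n,l,st,_=cv2.connectedComponentsWithStats(m.astype(np.uint8)); k=1+st[1:,4].argmax(); q=P[l==k]
print(n,st[k]); (ct,sz,an)=cv2.minAreaRect((q[:,:2]*1000).astype(np.float32)); print(ct,sz,an,np.percentile(q[:,2],[5,50,95]))
im=p[130:250,340:480].copy(); im[m[130:250,340:480]]=(255,0,0)
cv2.imwrite("pics/crop.png",cv2.resize(np.hstack([p[130:250,340:480],im])[:,:,::-1],None,fx=2.8,fy=2.8,interpolation=0))
for f in ("top","scene"):
    Q=np.load(f+".npy"); k=(Q[:,2]>.12)&(Q[:,1]<-.2)&(Q[:,1]>-.6)&(Q[:,0]>.45)&(Q[:,2]<.4)
    for y in np.arange(-.55,-.2,.05):
        j=Q[k&(abs(Q[:,1]-y)<.025)]
        if len(j): print(f,y.round(2),j[:,0].min().round(3),j[j[:,0].argmin(),2].round(3))
E
```

```text
Traceback (most recent call last):
ValueError: attempt to get argmax of an empty sequence
```

```bash
python3 - <<'E'
from h import *
p=cv2.imread("pics/top2.png")[:,:,::-1]; c=arm.get_calibration("top")
P=cloud(c,np.ones(p.shape[:2])); o=np.array(c["origin"]); r=P-o; P=o+r*((.01-o[2])/r[...,2])[...,None]
m=np.hypot(P[...,0]-.47,P[...,1]+.33)<.11
m&=(p[...,2].astype(int)>p[...,0].astype(int)+3)
n,l,st,_=cv2.connectedComponentsWithStats(m.astype(np.uint8)); k=1+st[1:,4].argmax(); q=P[l==k]
print(n,st[k],cv2.minAreaRect((q[:,:2]*1000).astype(np.float32)))
im=p[130:250,340:480].copy(); im[m[130:250,340:480]]=(255,0,0)
cv2.imwrite("pics/crop.png",cv2.resize(np.hstack([p[130:250,340:480],im])[:,:,::-1],None,fx=2.8,fy=2.8,interpolation=0))
for f in ("top","scene"):
    Q=np.load(f+".npy"); k=(Q[:,2]>.12)&(Q[:,1]<-.2)&(Q[:,1]>-.6)&(Q[:,0]>.45)&(Q[:,2]<.4)
    for y in np.arange(-.55,-.2,.05):
        j=Q[k&(abs(Q[:,1]-y)<.025)]
        if len(j): print(f,y.round(2),j[:,0].min().round(3),j[j[:,0].argmin(),2].round(3))
E
```

```text
9 [383 171  26  31 299] ((501.7624816894531, -327.6452941894531), (64.97154235839844, 55.67815017700195), 19.651329040527344)
top -0.45 0.692 0.183
top -0.4 0.681 0.195
top -0.35 0.608 0.122
top -0.3 0.595 0.12
top -0.25 0.581 0.124
scene -0.5 1.539 0.239
scene -0.45 0.684 0.124
scene -0.4 0.62 0.124
scene -0.35 0.601 0.125
scene -0.3 0.591 0.124
scene -0.25 0.577 0.121
```

View pics/crop.png

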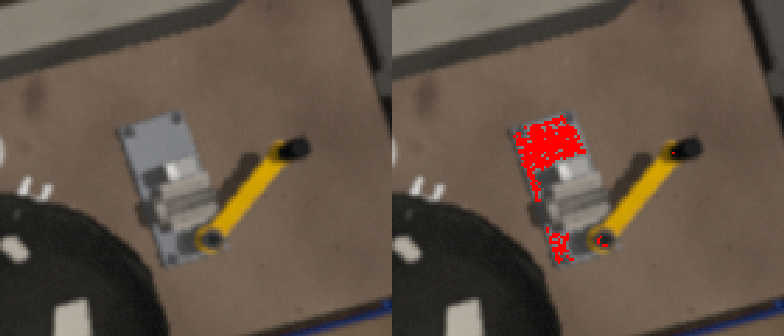

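drive_tool:
  targets:
    - [0.06,0,-0.9,0,0,-0.8]
    - [0,0,-0.9,0,0,-0.8]
    - [0,0,-0.9,0,0,0]
    - [0,0,-0.8,0,0,0]
    - [0,0,-0.8,0,0,0]

```text
t: 7.55
eef_pos: [0.5, -0.4145, 0.1144]
ee_rot: [-3.141, 0.001, 3.044]
force: [-0.1, 0.1, 0.4]
width: 0.0525
```

```bash
python3 - <<'E'
from h import *
s=arm.get_state(); print(s["t"],s["eef_pos"],s["ee_rot"],s["force"])
lm("scene",["knob_full"])
c,p,d=lm("wrist",["knob_full","pivot_full"])
cv2.imwrite("pics/w2.png",p[:,:,::-1])
E
```

```text
7.55 [ 0.50000321 -0.41453442  0.11442527] [-3.14105676e+00  1.23549199e-03  3.04393706e+00] [-0.13793127  0.12904548  0.42145744]
scene knob_full 0.93 [ 0.4972 -0.414   0.0796]
wrist knob_full 0.59 [ 0.4953 -0.4168  0.0842]
```

View pics/w2.png

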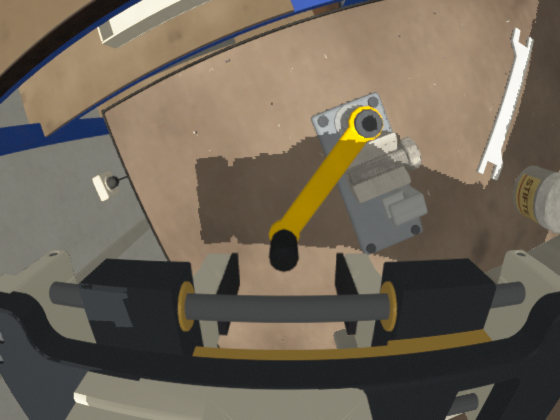

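drive_tool:
  targets:
    - [-0.05,0,-0.5,0,0,0]
    - [0,0,-0.4,0,0,0]

```text
t: 8.05
eef_pos: [0.4984, -0.4148, 0.0799]
ee_rot: [-3.141, 0.003, 3.043]
force: [0.0, -0.1, 0.0]
width: 0.0529
```

drive_tool:
  targets:
    - [0,0,0,0,0,0]
    - [0,0,0,0,0,0]
    - [0,0,0,0,0,0]
    - [0,0,0,0,0,0]
  claw: 0.05
  newtons: 15

```text
t: 8.55
eef_pos: [0.4979, -0.4146, 0.0792]
ee_rot: [-3.141, 0.001, 3.043]
force: [3.0, -3.6, -0.9]
width: 0.0183
```

drive_tool:
  targets:
    - [0.12,0.16,0,0,0,0]
    - [0.11,0.17,0,0,0,0]
    - [0.09,0.19,0,0,0,0]
    - [0.09,0.19,0,0,0,0]
    - [0.06,0.2,0,0,0,0]

```text
t: 9.18
eef_pos: [0.5185, -0.3783, 0.0793]
ee_rot: [-3.14, 0.003, 3.044]
force: [2.6, -3.8, -0.2]
width: 0.0175
```

drive_tool:
  targets:
    - [0.05,0.2,0,0,0,0]
    - [0.02,0.2,0,0,0,0]
    - [0.01,0.21,0,0,0,0]
    - [-0.01,0.2,0,0,0,0.5]
    - [-0.02,0.21,0,0,0,0.5]

```text
t: 9.8
eef_pos: [0.5193, -0.3369, 0.0793]
ee_rot: [-3.141, 0.002, -3.133]
force: [3.1, -2.2, 1.6]
width: 0.0175
```

drive_tool:
  targets:
    - [-0.04,0.15,0,0,0,0.5]
    - [-0.05,0.15,0,0,0,0.5]
    - [-0.05,0.1,0,0,0,0.5]

```text
t: 10.18
eef_pos: [0.5158, -0.3242, 0.0797]
ee_rot: [-3.135, 0.005, -2.975]
force: [10.2, -28.3, -14.7]
width: 0.0186
```

drive_tool:
  targets:
    - [-0.02,0.06,0,0,0,0]
    - [-0.02,0.06,0,0,0,0]

```text
t: 10.42
eef_pos: [0.5151, -0.3205, 0.0796]
ee_rot: [-3.134, 0.006, -2.977]
force: [12.2, -28.5, -14.7]
width: 0.026
```

drive_tool:
  targets:
    - [0.03,-0.1,0,0,0,0]
    - [0.02,-0.08,0,0,0,0]

```text
t: 10.68
eef_pos: [0.516, -0.3254, 0.0794]
ee_rot: [-3.138, 0.005, -2.978]
force: [7.9, -1.4, 0.1]
width: 0.0171
```

drive_tool:
  targets:
    - [0,0,0,0,0,0]
    - [0,0,0,0,0,0]
    - [0,0,0,0,0,0]
  claw: 0.6

```text
t: 11.05
eef_pos: [0.5123, -0.3228, 0.0782]
ee_rot: [3.141, -0.001, -2.978]
force: [-1.2, -0.4, 0.6]
width: 0.0419
```

drive_tool:
  targets:
    - [0,0,0.5,0,0,0]
    - [0,0,0.9,0,0,0]
    - [0,0,0.9,0,0,0]
    - [0,0,0.9,0,0,0]

```text
t: 11.55
eef_pos: [0.5125, -0.3229, 0.2075]
ee_rot: [3.141, -0.001, -2.978]
force: [0.1, 0.1, -0.2]
width: 0.0525
```

```bash
python3 - <<'E'
from h import *
s=arm.get_state(); print(s["t"],s["eef_pos"],s["force"],s["width"])
c,p,d=lm("scene",["knob_full","pivot_full","bolt_mid"])
c,p2,d=lm("wrist",["knob_full","pivot_full","bolt_mid"])
a=cv2.resize(p[220:300,330:440],(400,300)); cv2.imwrite("pics/e.png",np.hstack([cv2.resize(p2[60:300,200:520],(400,300)),a])[:,:,::-1])
E
```

```text
11.55 [ 0.51250654 -0.32294615  0.20749498] [ 0.10529389  0.13377283 -0.19886363] 0.05251514457591369
scene knob_full 0.47 [ 0.5156 -0.324   0.0821]
scene pivot_full 0.93 [ 0.4268 -0.3546  0.0526]
scene bolt_mid 0.68 [ 0.4564 -0.3372  0.0381]
wrist knob_full 0.8 [ 0.5163 -0.3246  0.0814]
wrist pivot_full 0.77 [ 0.4304 -0.3506  0.0558]
wrist bolt_mid 0.73 [ 0.4581 -0.3354  0.034 ]
```

View pics/e.png

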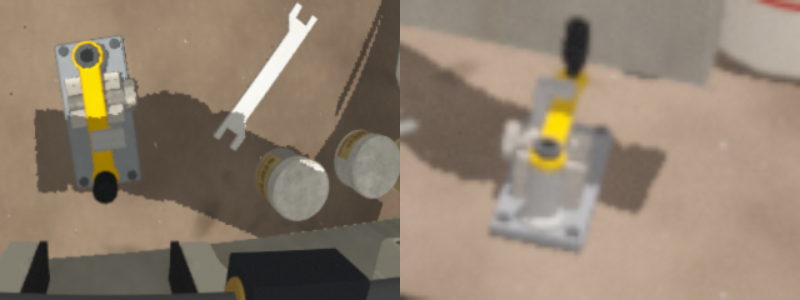

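```bash
python3 -c "
from station import arm
print(arm.get_state()['qd'].round(4) if hasattr(arm.get_state()['qd'],'round') else arm.get_state()['qd']); print(arm.job_done())"
```

```text
[-0.0008  0.0021  0.0055  0.0031  0.0002 -0.0002]
the job is handed in; nothing more can be done
None
```

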